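# Rescue the slide mailer from the gap in the block heater

## Robot

A 6-joint arm with a two-finger parallel gripper is mounted at the origin on the work surface. World frame = base frame: x ahead of the robot, y to its left, z up, the work surface at z = 0. Lengths are in m, angles in rad, forces in N, time in s.
With the tool pointing down it reaches from about 0.35 to 0.775 m from the base axis. Payload 7.3 kg.
Tool frame: the origin (TCP) lies between the finger pads; the fingertips stand robot.tcp_to_tips ahead of it and the grasp point (between the pads) lies 2 mm behind it (robot.tcp_to_tips is the distance from the TCP to the fingertips, in m); y points along the fingers, x is the direction in which the jaws open and shut, and the axes are right-handed (so a half turn about y gives the same grasp; the last joint's range is limited). The gripper opens to 92 mm and grips with 3 to 60 N. Pads are 19 mm wide; open, the fingers measure 130 mm over their backs; the gripper's body (75 mm by 190 mm) begins 47 mm behind the grasp point.
Start: joints at [-1.302, 0.342, 1.524, -0, 1.275, -0.146], TCP at [0.212, -0.48, 0.244] pointing down, gripper open.
Joint ranges: [-2.53, 2.53], [-0.77, 2.02], [0.04, 2.7], [-1, 4.14], [0.28, 2.66], [-3.11, 3.11]. Speed limits (rad/s): [2.57, 2.57, 3.14, 3.14, 3.14, 3.14].

## Interface

Orientations are given as [roll, pitch, yaw] about the fixed x, y, z axes, in that order (R = Rz(yaw) Ry(pitch) Rx(roll)).
In Python, from cell import status, read_camera, get_calibration, robot gives the robot as it stands.
- The arm moves only by the shell command python3 -m creep 'ROWS' [FORCE]. ROWS is JSON, a list of rows, each an object of numbers: "dx", "dy", "dz": the shift along the tool's x, y, z in m; "rx", "ry", "rz": the turn, a rotation vector about the tool's x, y, z in rad; "gripper": the opening, from 0 (shut) to 1 (fully open). A call has 1 to 20 rows; each row is the pose to reach, as a shift and turn from the pose commanded when the call began, along the tool's axes at that moment; what a row does not reach only later rows make up. A row lasts 1/8 s, in which the tool goes at most 62.5 mm and 10.7 degrees, less where a joint would pass 70% of its speed; a pose out of reach is approached as far as the arm can. A call with a gripper value outside its range is refused whole. The fingers move at their own pace and stop on an object; FORCE is the grip in N (left out, the last holds). Time passes only in rows, so rows that repeat a pose let the fingers close. It gives the time, the measured TCP pose, the force and the opening at its end, in the units of the state.
- status.observe(): the state, without advancing time (a new reading comes with each control period).
- read_camera(name): name is "scene" or "side" or "wrist"; returns (picture, depth): 384x512x3 uint8, red, green, blue; 384x512 float32, m along the optical axis (not along the pixel's ray), 0 where there is no reading.
- get_calibration(name): a dict with "fx", "fy", "cx", "cy" (pixels), "xyz" and "rotation" of the camera in the world; the wrist camera has in their place "mount" (4x4, takes a point from camera to tool coordinates, whose origin is the TCP and whose axes are the tool frame's). Camera axes: x right, y down, z forward; pixel columns grow to the right and rows downward; lengths in m; the calibration is good to about 2 mm. A picture is of the moment at which its call begins: read the wrist's pose just before it. get_calibration takes no time and is no camera call.
- robot.hand_in(): hands the job in, once; it reports no verdict.
The state is a dict: "time": time; "qpos": joint angles; "qvel": joint speeds; "joint_efforts": joint torques, N m; "tool_pos": TCP position; "tool_rot": TCP orientation; "contact_force": force on the tool from outside, world axes, zero at the start; "torque": the same for the moment, N m; "opening": finger opening in m.
Only numpy, scipy, OpenCV 4.12 (cv2) and the standard library are available. Lean on these libraries where they do the work, as an engineer would, in place of code of your own. Each camera call takes 0.05 s, during which the arm holds its last target.

## Task

The slide mailer (the small white rectangular box) has dropped on end into one of the two narrow gaps between the blocks of the block heater. Pull it straight up out of the gap by its exposed top, set it down without dropping it in the empty steel tray so that it stands upright on its foot, and let go. Leave the round culture dish that stands in the other gap where it is.

Things in the scene. Friction and masses are not known exactly. Their poses are not given: they have to be found in the camera images.
- mailer_center (a point): Slide mailer: stiff white plastic box, 36 mm (x) by 24 mm (y) by 84 mm tall (z, up), about 60 g. The point is its centre, 42 mm above its foot. Stands upright on the floor of one of the heater's two gaps (either), its y across the 27 mm gap, up to 20 mm from mid-length; its top 39 mm stick out above the block tops. Only light rubbing holds it.
- heater: Block heater, cold, fixed. Origin on the bench under the middle block. Base 150 (x) by 290 (y), 25 high, lower control strip at -x. On it three drilled dark grey metal blocks side by side along y, each 130 (x) by 70 (y), flat tops 70 above the bench. Between them two open gaps along x, 27 wide, centred at y = +48.5 and -48.5; gap floor 25 above the bench. All in mm.
- dish_center (a point): Closed round culture dish (90 mm diameter, 16 mm thick, dark red on one face) standing on edge in the other gap; the point is its centre, its y axis is the axis of the disc. Its top is 115 mm above the bench. Loose; to be left alone.
- tray_in (a point): Empty open steel tray fixed to the bench, 160 mm (x) by 210 mm (y) outside, walls 4 mm thick and 28 mm high above the bench. The point is the centre of its inner floor, 4 mm above the bench; z up, x and y along its sides.
Not all that is in view belongs to the job. Of the things like the part that bears mailer_center, leave any that is orange or purple; of the rest the larger one is meant.

How it is judged:
By the outcome, as a careful person would: the job done as asked, in the order asked, and still so for the second after the job is handed in, with the robot touching nothing.
It also fails if it takes over 38 s, if anything falls off the work surface, if the arm or the gripper's body presses on something with over 40 N, if the wrist force passes 120 N, or if a joint passes its speed limit or range.

## Working session

There is one attempt and no reset: what is moved stays moved. The work goes in short steps, Python scripts to look and compute and a shell command to move; the robot and the scene stay as the last step left them, time stands still between calls to the robot, and variables do not carry over. Pictures are saved under pics/ and viewed, and the job is handed in when it is done.

```bash
ls; mkdir -p pics
cat > h.py <<'E'
import numpy as np, cv2
from cell import status, read_camera, get_calibration, robot
def save(n,im): cv2.imwrite(f'pics/{n}.png',cv2.cvtColor(im,cv2.COLOR_RGB2BGR))
E
python3 - <<'E'
from h import *
s=status.observe();print(s, robot.tcp_to_tips)
for n in('scene','side','wrist'):
    p,d=read_camera(n); save(n+'0',p); np.savez(f'pics/{n}0.npz',p=p,d=d); print(n,get_calibration(n))
E
```

```text
pics
{'time': 0.0, 'qpos': array([-1.30197910e+00,  3.42734247e-01,  1.52503536e+00, -2.00268298e-05,
        1.27536171e+00, -1.45984190e-01]), 'qvel': array([-1.19646435e-03,  1.34103491e-05, -8.91312191e-04, -3.65643341e-05,
        4.51992709e-04, -5.61218139e-04]), 'joint_efforts': array([ 8.67602284e-05, -4.31247103e+01, -2.44224751e+01,  7.18830898e-02,
        5.61777223e-02, -1.28199981e-04]), 'tool_pos': array([ 0.21150007, -0.48009836,  0.24303255]), 'tool_rot': array([-1.57059145e+00,  1.52508214e-03, -1.15598890e+00]), 'contact_force': array([ 0.72976516, -0.05380358,  0.58558464]), 'torque': array([ 0.00938406,  0.05067698, -0.02442801]), 'opening': 0.09189024079067452} 0.017
scene {'fx': 458.9167055639205, 'fy': 458.9167055639205, 'cx': 255.06126905266717, 'cy': 184.90554589301175, 'xyz': array([1.08837821, 0.71267215, 0.95193155]), 'rotation': array([-2.3639478 ,  0.01740762,  2.46900301])}
side {'fx': 439.75090328079773, 'fy': 439.75090328079773, 'cx': 256.3719349034559, 'cy': 191.753024380387, 'xyz': array([0.25660054, 0.92380797, 0.66538859]), 'rotation': array([-2.10598047, -0.00741549, -2.79233363])}
wrist {'fx': 312.48052810171976, 'fy': 312.48052810171976, 'cx': 252.15513180576193, 'cy': 187.6903992189803, 'mount': array([[ 9.99998629e-01,  1.26641458e-03, -1.06671472e-03,
         4.76913715e-04],
       [ 1.39166100e-03, -2.93747003e-01,  9.55882190e-01,
        -1.40944991e-01],
       [ 8.97198892e-04, -9.55882364e-01, -2.93748362e-01,
         8.06299655e-02],
       [ 0.00000000e+00,  0.00000000e+00,  0.00000000e+00,
         1.00000000e+00]])}
```

View pics/scene0.png

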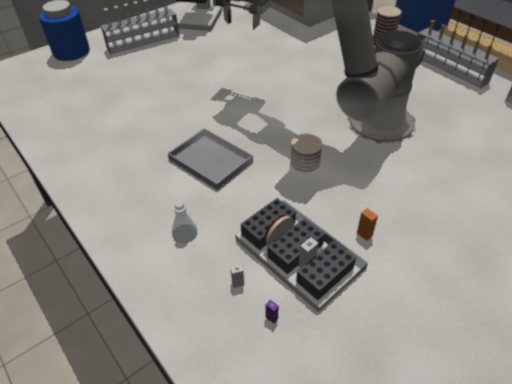

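View pics/side0.png

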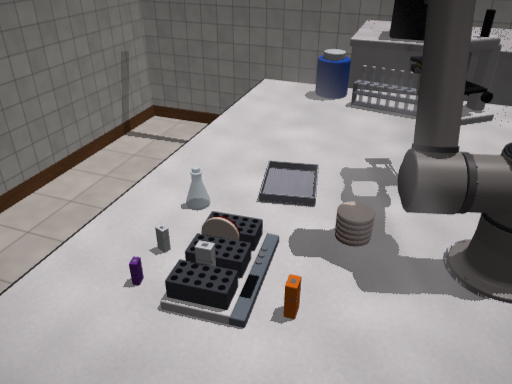

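View pics/wrist0.png

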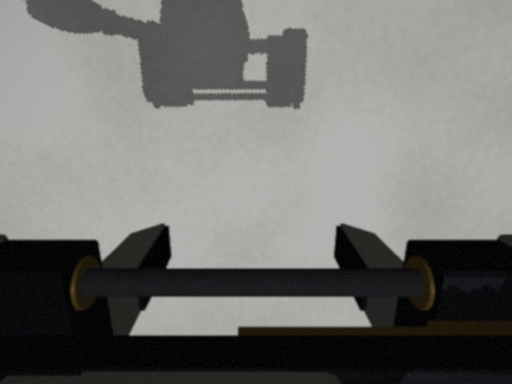

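```bash
cat >> h.py <<'E'
from scipy.spatial.transform import Rotation as Ro
def world(n,d,u,v):
    c=get_calibration(n); z=d[v,u]; P=np.stack([(u-c['cx'])*z/c['fx'],(v-c['cy'])*z/c['fy'],z],-1)
    return P@Ro.from_euler('xyz',c['rotation']).as_matrix().T+c['xyz']
def ray(n,u,v,pz):
    c=get_calibration(n);r=Ro.from_euler('xyz',c['rotation']).as_matrix()@[(u-c['cx'])/c['fx'],(v-c['cy'])/c['fy'],1]
    return c['xyz']+r*(pz-c['xyz'][2])/r[2]
E
python3 - <<'E'
from h import *
a=np.load('pics/scene0.npz');b=np.load('pics/side0.npz')
A=cv2.resize(a['p'][190:330,215:385],None,fx=3,fy=3,interpolation=cv2.INTER_CUBIC)
B=cv2.resize(b['p'][190:330,120:310],None,fx=3,fy=3,interpolation=cv2.INTER_CUBIC)
save('cropA',A);save('cropB',B)
T=cv2.resize(a['p'][120:195,160:260],None,fx=6,fy=6,interpolation=cv2.INTER_CUBIC);save('cropT',T)
for n,D,box in(('scene',a,(215,385,190,330)),('side',b,(120,310,190,330))):
    u,v=np.meshgrid(np.arange(box[0],box[1]),np.arange(box[2],box[3]));u=u.ravel();v=v.ravel()
    P=world(n,D['d'],u,v)
    m=(P[:,2]>.06)
    print(n,[(round(h*.01,2),int(((P[:,2]>h*.01)&(P[:,2]<=h*.01+.01)).sum())) for h in range(0,14)])
E
```

```text
scene [(0.0, 2669), (0.01, 629), (0.02, 1448), (0.03, 398), (0.04, 400), (0.05, 514), (0.06, 3434), (0.07, 655), (0.08, 231), (0.09, 126), (0.1, 263), (0.11, 55), (0.12, 0), (0.13, 0)]
side [(0.0, 7187), (0.01, 900), (0.02, 2652), (0.03, 569), (0.04, 649), (0.05, 723), (0.06, 2435), (0.07, 1465), (0.08, 379), (0.09, 219), (0.1, 281), (0.11, 82), (0.12, 0), (0.13, 0)]
```

View pics/cropA.png

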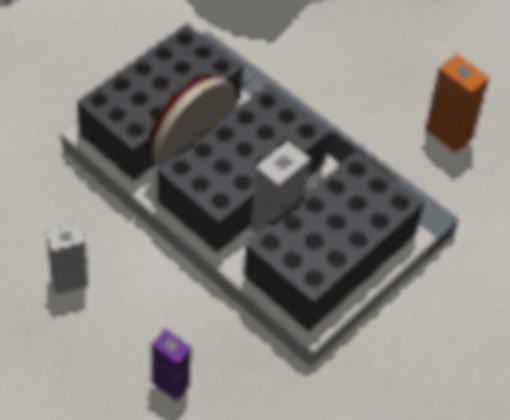

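View pics/cropB.png

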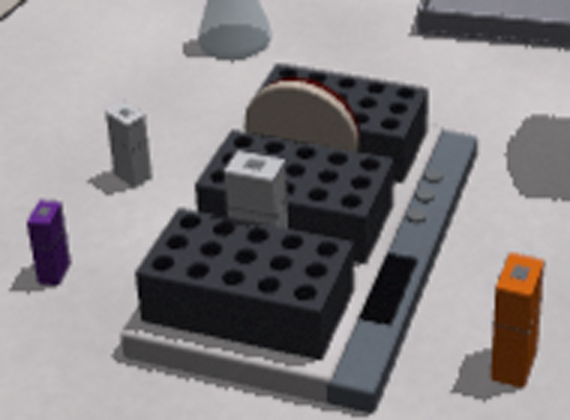

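View pics/cropT.png

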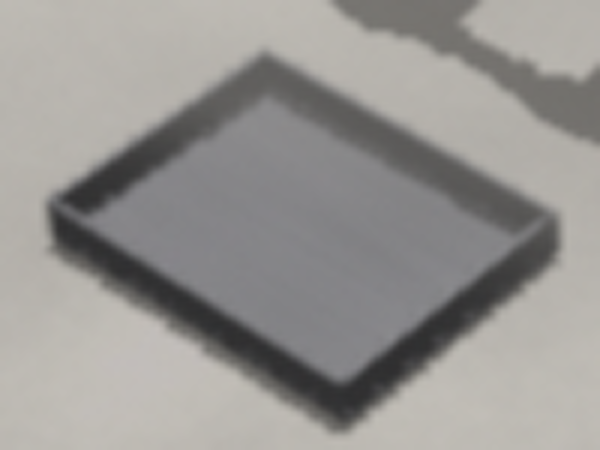

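The mailer-like things in the scene view are: white in the gap (310,247), small white on the bench (237,277), orange (367,224) and purple (272,311). Orange and purple are ruled out. The white one in the gap is the larger of the other two, and the enlarged crops confirm it. The dish is in the next gap, at about (282,228).

Run:
```python
from h import *
for n,box,tb,db in(('scene',(298,326,232,262),(162,260,125,192),(262,300,208,250)),('side',(190,222,236,268),(255,325,155,208),(195,245,212,246))):
    f=np.load(f'pics/{n}0.npz');D=f['d'];p=f['p'].astype(int)
    def cloud(b):
        u,v=np.meshgrid(np.arange(b[0],b[1]),np.arange(b[2],b[3]));u=u.ravel();v=v.ravel();P=world(n,D,u,v);return u,v,P,p[v,u]
    # mailer top by color: bright
    u,v,P,c=cloud(box)
    m=(c.min(1)>135)&(P[:,2]>.085)
    mask=np.zeros(D.shape,np.uint8);mask[v[m],u[m]]=1
    mask=cv2.morphologyEx(mask,cv2.MORPH_CLOSE,np.ones((5,5)))
    r=cv2.minAreaRect(np.argwhere(mask)[:,::-1].astype(np.float32))
    print(n,'top px',m.sum(),r)
    print(' z quant',np.percentile(P[m,2],[10,50,90]),'mean',P[m].mean(0))
    # top corner rays
    cs,_=cv2.findContours(mask,cv2.RETR_EXTERNAL,cv2.CHAIN_APPROX_NONE)
    cc=max(cs,key=cv2.contourArea)[:,0]
    W=np.array([ray(n,x,y,.109)[:2] for x,y in cc]);rr=cv2.minAreaRect((W*1000).astype(np.float32));print(' ray rect mm',rr)
    k=(P[:,2]>.102)&(P[:,2]<.118);print(' depth rect',cv2.minAreaRect((P[k,:2]*1000).astype(np.float32)), np.median(P[k,2]))
    # block tops
    b=(215,385,190,330) if n=='scene' else (155,285,205,320)
    u,v,P,c=cloud(b);k=(abs(P[:,2]-.069)<.005)&(c.max(1)<110)
    mk=np.zeros(D.shape,np.uint8);mk[v[k],u[k]]=1
    nn,L,st,ce=cv2.connectedComponentsWithStats(cv2.morphologyEx(mk,cv2.MORPH_OPEN,np.ones((2,2))))
    for i in range(1,nn):
        if st[i,4]>150:
            q=L[v,u]==i;print(' block',st[i,4],cv2.minAreaRect((P[q,:2]*1000).astype(np.float32)),np.median(P[q,2]))
    u,v,P,c=cloud(db);k=P[:,2]>.078
    print(' dish',k.sum(),P[k].mean(0),P[k].max(0),P[k].min(0), cv2.minAreaRect((P[k,:2]*1000).astype(np.float32)))
    u,v,P,c=cloud(tb);k=(P[:,2]>.018)&(P[:,2]<.035);print(' tray rim',cv2.minAreaRect((P[k,:2]*1000).astype(np.float32)),np.percentile(P[k,2],95))
    k=(P[:,2]>-.003)&(P[:,2]<.01);print(' floor z', np.median(P[k,2]))
```

```text
scene top px 112 ((308.7500305175781, 243.75003051757812), (9.192388534545898, 12.727922439575195), 45.0)
 z quant [0.10492483 0.10738996 0.10898326] mean [0.60463618 0.27893327 0.1071845 ]
 ray rect mm ((605.309326171875, 280.0196838378906), (34.33468246459961, 23.02121925354004), 2.3277182579040527)
 depth rect ((603.0877075195312, 278.8329772949219), (37.90747833251953, 25.158018112182617), 8.323650360107422) 0.10710231590738739
 block 907 ((844.5224609375, 378.73846435546875), (816.7989501953125, 129.41600036621094), 44.857872009277344) 0.06824569650063939
 block 1179 ((833.5230712890625, 425.18951416015625), (757.809814453125, 126.94063568115234), 38.933502197265625) 0.06811572767755414
 block 1466 ((820.9326171875, 476.2444152832031), (704.111572265625, 118.0147933959961), 31.962589263916016) 0.06805342442146012
 dish 343 [0.62147358 0.19112296 0.10539477] [1.08837821 0.71267215 0.95193155] [0.56833407 0.17173843 0.07808988] ((851.338134765625, 426.6019287109375), (740.1986694335938, 64.83041381835938), 45.349098205566406)
 tray rim ((555.9028930664062, -203.2476806640625), (16
[... 498 characters left out ...]
25.594451904296875), 2.991480588912964) 0.1081547841700734
 block 528 ((407.74468994140625, 491.6119384765625), (124.1472396850586, 907.7280883789062), 26.852867126464844) 0.06971965532524504
 block 2748 ((480.7716979980469, 566.8179321289062), (169.03878784179688, 825.9566040039062), 20.56035041809082) 0.06954287089240957
 dish 571 [0.60219236 0.20522181 0.10289509] [0.65202866 0.92380797 0.66538859] [0.25660054 0.16880013 0.07800533] ((457.5050964355469, 554.913330078125), (89.14888000488281, 835.3657836914062), 22.481801986694336)
 tray rim ((553.396484375, -203.70237731933594), (159.718017578125, 217.74134826660156), 11.065328598022461) 0.029061350660339103
 floor z 0.0021123587471817418
```

Run:
```python
from h import *
for n,b in(('scene',(215,385,190,330)),('side',(150,285,200,320))):
    f=np.load(f'pics/{n}0.npz');D=f['d'];p=f['p'].astype(int)
    u,v=np.meshgrid(np.arange(b[0],b[1]),np.arange(b[2],b[3]));u=u.ravel();v=v.ravel()
    o=D[v,u]>0;u=u[o];v=v[o];P=world(n,D,u,v);c=p[v,u]
    k=(abs(P[:,2]-.069)<.0045)&(c.max(1)<110)
    mk=np.zeros(D.shape,np.uint8);mk[v[k],u[k]]=1
    nn,L,st,ce=cv2.connectedComponentsWithStats(mk)
    for i in range(1,nn):
        if st[i,4]>150:
            q=L[v,u]==i;print(n,' block',st[i],np.round(cv2.minAreaRect((P[q,:2]*1000).astype(np.float32))[0],1),cv2.minAreaRect((P[q,:2]*1000).astype(np.float32))[1:],np.median(P[q,2]))
    k=P[:,2]>.08;x=P[k];
    d=x[np.hypot(x[:,0]-.602,x[:,1]-.279)>.035]; print(' dish',d.mean(0),d.max(0),d.min(0),cv2.minAreaRect((d[:,:2]*1000).astype(np.float32)))
    # all tall things in view
a=np.load('pics/scene0.npz');D=a['d']
for (u0,u1,v0,v1) in((288,325,130,172),(168,198,200,245)):
    u,v=np.meshgrid(np.arange(u0,u1),np.arange(v0,v1));u=u.ravel();v=v.ravel();o=D[v,u]>0;P=world('scene',D,u[o],v[o]);P=P[P[:,2]>.015];print(P.mean(0),P.min(0),P.max(0))
```

```text
scene  block [ 241  199  116   92 3560] [595.5 230.4] ((133.48338317871094, 264.6598205566406), 4.103555679321289) 0.068207421245364
 dish [0.56822364 0.21184348 0.09491283] [0.65365179 0.31066448 0.11664065] [0.39555908 0.17173843 0.08000757] ((518.4198608398438, 232.00765991210938), (49.40739440917969, 286.9639587402344), 63.1285514831543)
side  block [ 165  212   98   83 3272] [593.7 229.8] ((130.6446533203125, 267.66265869140625), 4.33328104019165) 0.0696551358622563
 dish [0.60567205 0.18638068 0.09721147] [0.65202866 0.19326095 0.11549086] [0.56659392 0.16880013 0.0800924 ] ((609.5743408203125, 181.99476623535156), (85.70809936523438, 21.144935607910156), 4.143947124481201)
[ 0.3463566  -0.00194971  0.05951458] [ 0.29025746 -0.05906189  0.01511045] [0.38326742 0.03439472 0.07808244]
[ 7.75793281e-01 -8.91718346e-05  5.91522998e-02] [ 0.74181848 -0.02977846  0.01504332] [0.80230872 0.01977155 0.11748638]
```

```bash
python3 -m creep '[{"dx":-0.1,"dz":0.12,"ry":-0.18,"gripper":1},{"dx":-0.1,"dz":0.12,"ry":-0.36},{"dx":-0.2,"dz":0.25,"ry":-0.54},{"dx":-0.2,"dz":0.25,"ry":-0.72},{"dx":-0.25,"dz":0.31,"ry":-0.9},{"dx":-0.3,"dz":0.37,"ry":-1.08},{"dx":-0.35,"dz":0.43,"ry":-1.23},{"dx":-0.4,"dz":0.49,"ry":-1.23},{"dx":-0.45,"dz":0.55,"ry":-1.23},{"dx":-0.5,"dz":0.61,"ry":-1.23},{"dx":-0.537,"dz":0.663,"dy":0.023,"ry":-1.23},{"dx":-0.537,"dz":0.663,"dy":0.023,"ry":-1.23},{"dx":-0.537,"dz":0.663,"dy":0.023,"ry":-1.23},{"dx":-0.537,"dz":0.663,"dy":0.023,"ry":-1.23},{"dx":-0.537,"dz":0.663,"dy":0.023,"ry":-1.23},{"dx":-0.537,"dz":0.663,"dy":0.023,"ry":-1.23},{"dx":-0.537,"dz":0.663,"dy":0.023,"ry":-1.23}]' 25
python3 - <<'E'
from h import *
s=status.observe();print(s['time'],s['tool_pos'],s['tool_rot'],s['qpos'],s['opening'])
p,d=read_camera('wrist');save('wrist1',p);np.savez('pics/wrist1.npz',p=p,d=d,pos=s['tool_pos'],rot=s['tool_rot'])
E
```

```text
0.15 [ 0.21150885 -0.48024015  0.24323643] [-1.57063137e+00  1.02801922e-03 -1.15607709e+00] [-1.30205436e+00  3.42539960e-01  1.52474016e+00  1.42914639e-05
  1.27535362e+00 -1.45981357e-01] 0.09150442395787646invalid input at $[0]: expected keys dx, dy, dz, rx, ry, rz, gripper
```

View pics/wrist1.png

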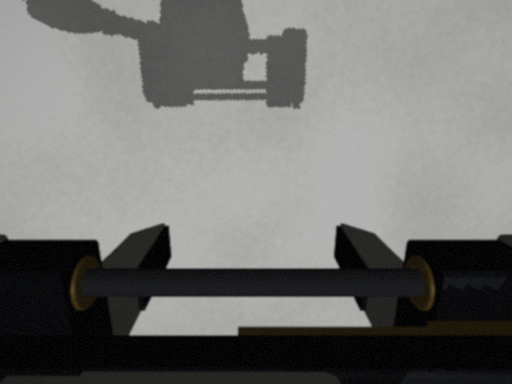

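All keys are needed in every row. The arm hasn't moved.

```bash
python3 -m creep '[{"dx":-0.05,"dy":0,"dz":0.06,"rx":0,"ry":-0.18,"rz":0,"gripper":1},{"dx":-0.1,"dy":0,"dz":0.12,"rx":0,"ry":-0.36,"rz":0,"gripper":1},{"dx":-0.15,"dy":0,"dz":0.18,"rx":0,"ry":-0.54,"rz":0,"gripper":1},{"dx":-0.2,"dy":0,"dz":0.25,"rx":0,"ry":-0.72,"rz":0,"gripper":1},{"dx":-0.25,"dy":0,"dz":0.31,"rx":0,"ry":-0.9,"rz":0,"gripper":1},{"dx":-0.3,"dy":0,"dz":0.37,"rx":0,"ry":-1.08,"rz":0,"gripper":1},{"dx":-0.35,"dy":0,"dz":0.43,"rx":0,"ry":-1.23,"rz":0,"gripper":1},{"dx":-0.4,"dy":0,"dz":0.49,"rx":0,"ry":-1.23,"rz":0,"gripper":1},{"dx":-0.45,"dy":0,"dz":0.55,"rx":0,"ry":-1.23,"rz":0,"gripper":1},{"dx":-0.5,"dy":0,"dz":0.61,"rx":0,"ry":-1.23,"rz":0,"gripper":1},{"dx":-0.537,"dy":0.023,"dz":0.663,"rx":0,"ry":-1.23,"rz":0,"gripper":1},{"dx":-0.537,"dy":0.023,"dz":0.663,"rx":0,"ry":-1.23,"rz":0,"gripper":1},{"dx":-0.537,"dy":0.023,"dz":0.663,"rx":0,"ry":-1.23,"rz":0,"gripper":1},{"dx":-0.537,"dy":0.023,"dz":0.663,"rx":0,"ry":-1.23,"rz":0,"gripper":1},{"dx":-0.537,"dy":0.023,"dz":0.663,"rx":0,"ry":-1.23,"rz":0,"gripper":1},{"dx":-0.537,"dy":0.023,"dz":0.663,"rx":0,"ry":-1.23,"rz":0,"gripper":1},{"dx":-0.537,"dy":0.023,"dz":0.663,"rx":0,"ry":-1.23,"rz":0,"gripper":1}]' 25
python3 - <<'E'
from h import *
s=status.observe();print(s['time'],s['tool_pos'],s['tool_rot'],s['qpos'],s['opening'])
p,d=read_camera('wrist');save('wrist2',p);np.savez('pics/wrist2.npz',p=p,d=d,pos=s['tool_pos'],rot=s['tool_rot'])
E
```

```text
time: 2.33
tool_pos: [0.6018, 0.2769, 0.2213]
tool_rot: [-1.571, -0.0, 0.073]
contact_force: [-0.6, 0.1, 0.5]
opening: 0.0919
2.325 [0.60180945 0.27692013 0.2212579 ] [-1.57106238e+00 -2.52699127e-04  7.27451288e-02] [ 3.15820993e-01  6.16778755e-01  1.13342424e+00 -3.24264343e-04
  1.39120843e+00  2.43133790e-01] 0.09185442533153541
```

View pics/wrist2.png

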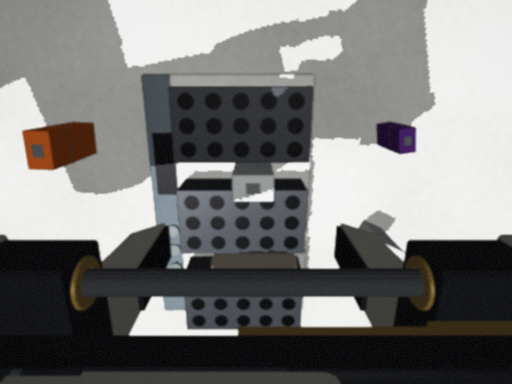

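The wrist view shows the mailer top centred at about (253,186). It is aligned with the jaw axis, the gap runs along x, and the dish is lower, at about (255,262).

Run:
```python
from h import *
f=np.load('pics/wrist2.npz');D=f['d'];p=f['p'].astype(int);c=get_calibration('wrist')
T=np.eye(4);T[:3,:3]=Ro.from_euler('xyz',f['rot']).as_matrix();T[:3,3]=f['pos'];M=T@c['mount']
u,v=np.meshgrid(np.arange(225,285),np.arange(155,210));u=u.ravel();v=v.ravel();z=D[v,u]
P=np.stack([(u-c['cx'])*z/c['fx'],(v-c['cy'])*z/c['fy'],z,np.ones_like(z)],-1)@M.T
k=(P[:,2]>.10)&(z>0);print(k.sum(),np.median(P[k,2]),cv2.minAreaRect((P[k,:2]*1000).astype(np.float32)))
print(u[k].min(),u[k].max(),v[k].min(),v[k].max())
def ray(x,y,pz):
    r=M[:3,:3]@[(x-c['cx'])/c['fx'],(y-c['cy'])/c['fy'],1];return M[:3,3]+r*(pz-M[2,3])/r[2]
mk=np.zeros(D.shape,np.uint8);kk=k&(p[v,u].min(1)>140);mk[v[kk],u[kk]]=1;mk=cv2.morphologyEx(mk,cv2.MORPH_CLOSE,np.ones((15,15)));q=np.argwhere(mk)[:,::-1]
W=np.array([ray(x,y,.109)[:2]*1000 for x,y in q],np.float32);print(cv2.minAreaRect(W),W.mean(0))
save('w2c',cv2.resize(f['p'][140:220,200:310],None,fx=6,fy=6,interpolation=cv2.INTER_NEAREST))
```

```text
1214 0.10870408292648931 ((603.4296875, 279.3451232910156), (36.05455017089844, 23.636592864990234), 4.3404412269592285)
232 274 172 200
((603.4724731445312, 278.6985168457031), (34.30833053588867, 21.284809112548828), 4.222458839416504) [603.6359 278.7041]
```

View pics/w2c.png

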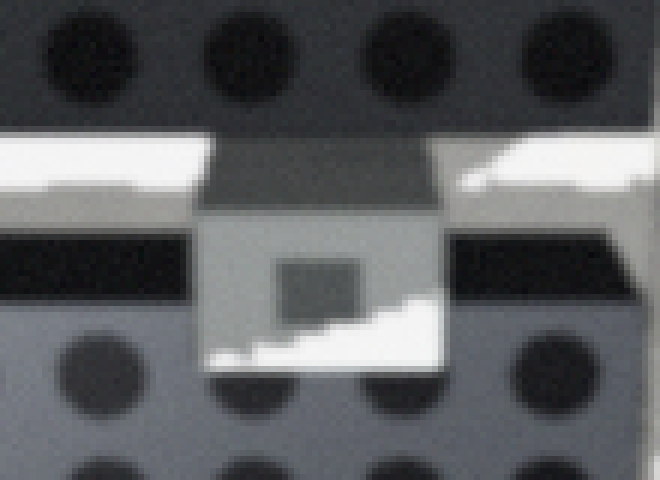

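```bash
python3 -m creep '[{"dx":0.0014,"dy":0.04,"dz":0.0022,"rx":0,"ry":0,"rz":0,"gripper":1},{"dx":0.0014,"dy":0.08,"dz":0.0022,"rx":0,"ry":0,"rz":0,"gripper":1},{"dx":0.0014,"dy":0.11,"dz":0.0022,"rx":0,"ry":0,"rz":0,"gripper":1},{"dx":0.0014,"dy":0.129,"dz":0.0022,"rx":0,"ry":0,"rz":0,"gripper":1},{"dx":0.0014,"dy":0.129,"dz":0.0022,"rx":0,"ry":0,"rz":0,"gripper":1},{"dx":0.0014,"dy":0.129,"dz":0.0022,"rx":0,"ry":0,"rz":0,"gripper":1}]' 25
python3 - <<'E'
from h import *
s=status.observe();print(s['time'],s['tool_pos'],s['tool_rot'],s['contact_force'])
p,d=read_camera('wrist');save('wrist3',p)
p,d=read_camera('side');save('side3',cv2.resize(p[180:330,120:310],None,fx=3,fy=3))
E
```

```text
time: 3.12
tool_pos: [0.6039, 0.2802, 0.0932]
tool_rot: [-1.57, -0.002, 0.073]
contact_force: [-0.5, 0.3, 0.5]
opening: 0.0922
3.125 [0.60388782 0.28017799 0.09317411] [-1.57038947 -0.0020084   0.0733337 ] [-0.47978248  0.31890093  0.45282311]
```

View pics/wrist3.png

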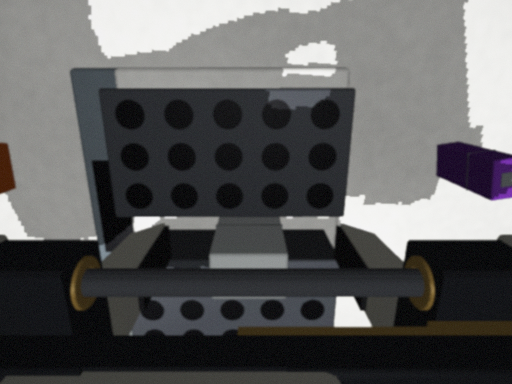

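View pics/side3.png

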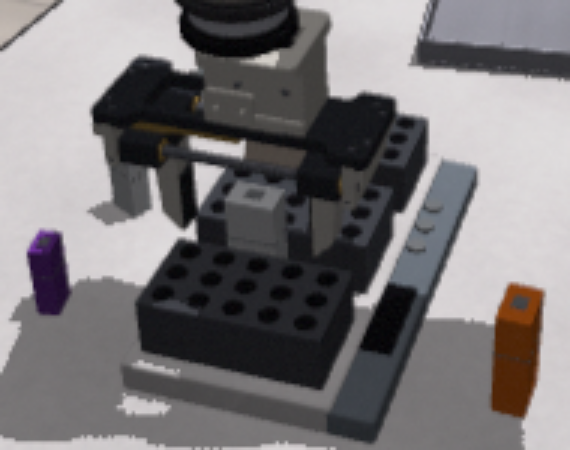

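The fingers straddle the mailer along the gap, clear of the blocks and the dish. Next I close the gripper.

```bash
python3 -m creep '[{"dx":0,"dy":0,"dz":0,"rx":0,"ry":0,"rz":0,"gripper":0.25},{"dx":0,"dy":0,"dz":0,"rx":0,"ry":0,"rz":0,"gripper":0.25},{"dx":0,"dy":0,"dz":0,"rx":0,"ry":0,"rz":0,"gripper":0.25},{"dx":0,"dy":0,"dz":0,"rx":0,"ry":0,"rz":0,"gripper":0.25},{"dx":0,"dy":0,"dz":0,"rx":0,"ry":0,"rz":0,"gripper":0.25},{"dx":0,"dy":0,"dz":0,"rx":0,"ry":0,"rz":0,"gripper":0.25}]' 25; python3 -m creep '[{"dx":0,"dy":0,"dz":0,"rx":0,"ry":0,"rz":0,"gripper":0.25},{"dx":0,"dy":0,"dz":0,"rx":0,"ry":0,"rz":0,"gripper":0.25}]' 25
```

```text
time: 3.98
tool_pos: [0.6032, 0.2804, 0.0916]
tool_rot: [-1.571, 0.0, 0.074]
contact_force: [-1.0, 0.2, 1.0]
opening: 0.0363
time: 4.22
tool_pos: [0.6031, 0.2804, 0.0916]
tool_rot: [-1.571, 0.0, 0.074]
contact_force: [0.4, -0.7, -0.0]
opening: 0.0359
```

```bash
python3 -m creep '[{"dx":0,"dy":-0.004,"dz":0,"rx":0,"ry":0,"rz":0,"gripper":0.2},{"dx":0,"dy":-0.01,"dz":0,"rx":0,"ry":0,"rz":0,"gripper":0.2},{"dx":0,"dy":-0.02,"dz":0,"rx":0,"ry":0,"rz":0,"gripper":0.2},{"dx":0,"dy":-0.03,"dz":0,"rx":0,"ry":0,"rz":0,"gripper":0.2},{"dx":0,"dy":-0.04,"dz":0,"rx":0,"ry":0,"rz":0,"gripper":0.2},{"dx":0,"dy":-0.052,"dz":0,"rx":0,"ry":0,"rz":0,"gripper":0.2},{"dx":0,"dy":-0.07,"dz":0,"rx":0,"ry":0,"rz":0,"gripper":0.2},{"dx":0,"dy":-0.09,"dz":0,"rx":0,"ry":0,"rz":0,"gripper":0.2},{"dx":0,"dy":-0.11,"dz":0,"rx":0,"ry":0,"rz":0,"gripper":0.2},{"dx":0,"dy":-0.125,"dz":0,"rx":0,"ry":0,"rz":0,"gripper":0.2},{"dx":0,"dy":-0.13,"dz":0,"rx":0,"ry":0,"rz":0,"gripper":0.2},{"dx":0,"dy":-0.13,"dz":0,"rx":0,"ry":0,"rz":0,"gripper":0.2}]' 25
python3 - <<'E'
from h import *
s=status.observe();print(s['time'],s['tool_pos'],s['tool_rot'],s['contact_force'])
p,d=read_camera('side');save('side4',cv2.resize(p[100:330,100:330],None,fx=2.5,fy=2.5));np.savez('pics/side4.npz',p=p,d=d)
p,d=read_camera('scene');save('scene4',cv2.resize(p[140:330,150:400],None,fx=3,fy=3));np.savez('pics/scene4.npz',p=p,d=d)
E
```

```text
time: 5.72
tool_pos: [0.6031, 0.2804, 0.2216]
tool_rot: [-1.571, 0.0, 0.074]
contact_force: [0.3, 0.4, -1.2]
opening: 0.036
5.725 [0.60313683 0.28042555 0.22160953] [-1.57090950e+00  1.01596682e-04  7.39583520e-02] [ 0.29660143  0.36033287 -1.2439822 ]
```

View pics/side4.png

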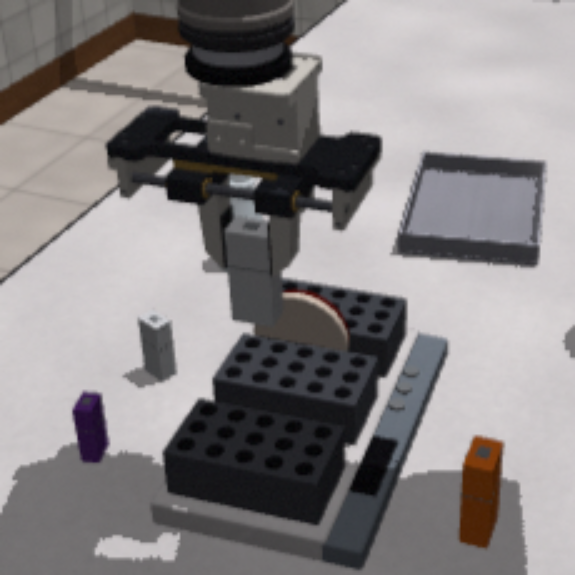

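View pics/scene4.png

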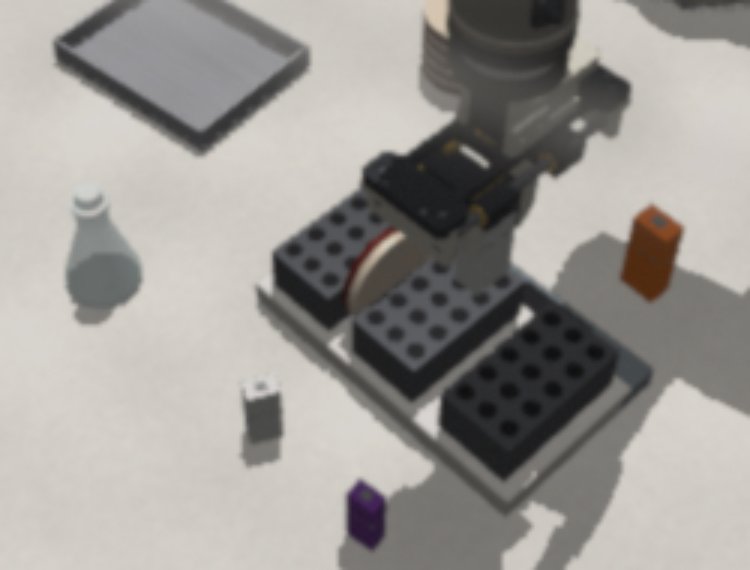

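The mailer is out of the gap and hanging upright, and the dish hasn't moved. I carry it over the tray, then measure its foot.

```bash
python3 -m creep '[{"dx":-0.002,"dy":0,"dz":-0.01,"rx":0,"ry":0,"rz":0,"gripper":0.2},{"dx":-0.006,"dy":0,"dz":-0.03,"rx":0,"ry":-0.01,"rz":0,"gripper":0.2},{"dx":-0.012,"dy":0,"dz":-0.065,"rx":0,"ry":-0.02,"rz":0,"gripper":0.2},{"dx":-0.019,"dy":0,"dz":-0.105,"rx":0,"ry":-0.03,"rz":0,"gripper":0.2},{"dx":-0.026,"dy":0,"dz":-0.145,"rx":0,"ry":-0.04,"rz":0,"gripper":0.2},{"dx":-0.033,"dy":0,"dz":-0.185,"rx":0,"ry":-0.05,"rz":0,"gripper":0.2},{"dx":-0.04,"dy":0,"dz":-0.225,"rx":0,"ry":-0.06,"rz":0,"gripper":0.2},{"dx":-0.047,"dy":0,"dz":-0.265,"rx":0,"ry":-0.07,"rz":0,"gripper":0.2},{"dx":-0.054,"dy":0,"dz":-0.305,"rx":0,"ry":-0.08,"rz":0,"gripper":0.2},{"dx":-0.061,"dy":0,"dz":-0.345,"rx":0,"ry":-0.09,"rz":0,"gripper":0.2},{"dx":-0.068,"dy":0,"dz":-0.385,"rx":0,"ry":-0.1,"rz":0,"gripper":0.2},{"dx":-0.075,"dy":0,"dz":-0.425,"rx":0,"ry":-0.11,"rz":0,"gripper":0.2},{"dx":-0.08,"dy":0,"dz":-0.455,"rx":0,"ry":-0.118,"rz":0,"gripper":0.2},{"dx":-0.083,"dy":0,"dz":-0.473,"rx":0,"ry":-0.118,"rz":0,"gripper":0.2},{"dx":-0.084,"dy":0,"dz":-0.479,"rx":0,"ry":-0.118,"rz":0,"gripper":0.2},{"dx":-0.084,"dy":0,"dz":-0.479,"rx":0,"ry":-0.118,"rz":0,"gripper":0.2},{"dx":-0.084,"dy":0,"dz":-0.479,"rx":0,"ry":-0.118,"rz":0,"gripper":0.2}]'
python3 -m creep '[{"dx":0,"dy":0.02,"dz":0,"rx":0,"ry":0,"rz":0,"gripper":0.2},{"dx":0,"dy":0.05,"dz":0,"rx":0,"ry":0,"rz":0,"gripper":0.2},{"dx":0,"dy":0.08,"dz":0,"rx":0,"ry":0,"rz":0,"gripper":0.2},{"dx":0,"dy":0.1,"dz":0,"rx":0,"ry":0,"rz":0,"gripper":0.2},{"dx":0,"dy":0.11,"dz":0,"rx":0,"ry":0,"rz":0,"gripper":0.2},{"dx":0,"dy":0.11,"dz":0,"rx":0,"ry":0,"rz":0,"gripper":0.2},{"dx":0,"dy":0.11,"dz":0,"rx":0,"ry":0,"rz":0,"gripper":0.2}]'
python3 - <<'E'
from h import *
s=status.observe();print(s['time'],s['tool_pos'],s['tool_rot'],s['contact_force'])
for n,b in(('side',(245,335,130,215)),('scene',(155,265,100,195))):
    p,d=read_camera(n);np.savez(f'pics/{n}5.npz',p=p,d=d);save(n+'5',cv2.resize(p[b[2]:b[3],b[0]:b[1]],None,fx=6,fy=6,interpolation=cv2.INTER_CUBIC))
    u,v=np.meshgrid(np.arange(b[0],b[1]),np.arange(b[2],b[3]));u=u.ravel();v=v.ravel();o=d[v,u]>0;u=u[o];v=v[o];P=world(n,d,u,v)
    e=P[:,:2]-s['tool_pos'][:2];k=(np.hypot(e[:,0],e[:,1])<.026)&(P[:,2]>.008)&(P[:,2]<.07)
    print(n,k.sum(),np.percentile(P[k,2],[0,1,3,10]),P[k].mean(0))
    for z0 in(.01,.02,.03,.04,.05): 
        q=k&(abs(P[:,2]-z0)<.005); print(z0,q.sum(),P[q,:2].mean(0) if q.any() else '')
    e2=np.hypot(e[:,0],e[:,1]);k=(e2<.07)&(e2>.035)&(P[:,2]<.012);print(' floor',np.median(P[k,2]))
E
```

```text
time: 7.95
tool_pos: [0.555, -0.2024, 0.2217]
tool_rot: [-1.571, -0.0, 0.193]
contact_force: [0.2, 1.2, -0.3]
opening: 0.0359
time: 8.82
tool_pos: [0.5554, -0.2035, 0.1127]
tool_rot: [-1.572, -0.001, 0.192]
contact_force: [0.2, -0.7, -0.7]
opening: 0.0362
8.825 [ 0.55544251 -0.20348595  0.11272025] [-1.57194211e+00 -1.35336419e-03  1.92349089e-01] [ 0.18989729 -0.72308446 -0.65777442]
side 82 [0.04601907 0.04613099 0.04679378 0.0493212 ] [ 0.55179376 -0.19537565  0.0583035 ]
0.01 0 
0.02 0 
0.03 0 
0.04 0 
0.05 28 [ 0.55072013 -0.19559192]
 floor 0.004070301214662453
scene 88 [0.04460686 0.04484282 0.04555251 0.04827742] [ 0.55946117 -0.19666607  0.05823427]
0.01 0 
0.02 0 
0.03 0 
0.04 2 [ 0.55779769 -0.20409748]
0.05 31 [ 0.55991052 -0.19647968]
 floor 0.0023196944520348373
```

View pics/side5.png

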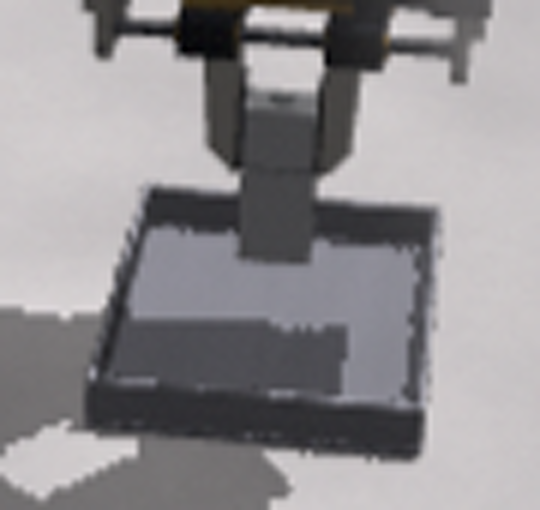

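View pics/scene5.png

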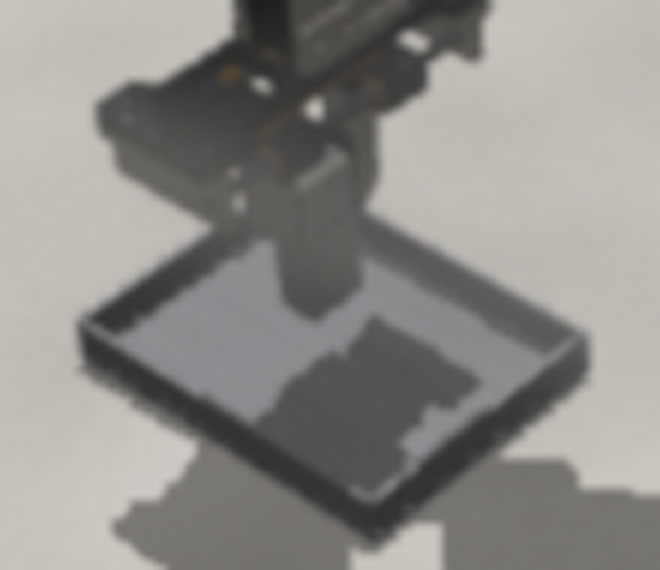

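The foot reads about 0.0455 m in both views, so it is about 67 mm below the TCP. The mailer hangs upright and central. I lower it to about 3 mm above the floor, then creep down.

```bash
python3 -m creep '[{"dx":0,"dy":0.015,"dz":0,"rx":0,"ry":0,"rz":0,"gripper":0.2},{"dx":0,"dy":0.028,"dz":0,"rx":0,"ry":0,"rz":0,"gripper":0.2},{"dx":0,"dy":0.035,"dz":0,"rx":0,"ry":0,"rz":0,"gripper":0.2},{"dx":0,"dy":0.038,"dz":0,"rx":0,"ry":0,"rz":0,"gripper":0.2},{"dx":0,"dy":0.038,"dz":0,"rx":0,"ry":0,"rz":0,"gripper":0.2},{"dx":0,"dy":0.038,"dz":0,"rx":0,"ry":0,"rz":0,"gripper":0.2}]'
python3 -m creep '[{"dx":0,"dy":0.0005,"dz":0,"rx":0,"ry":0,"rz":0,"gripper":0.2},{"dx":0,"dy":0.001,"dz":0,"rx":0,"ry":0,"rz":0,"gripper":0.2},{"dx":0,"dy":0.0015,"dz":0,"rx":0,"ry":0,"rz":0,"gripper":0.2},{"dx":0,"dy":0.0015,"dz":0,"rx":0,"ry":0,"rz":0,"gripper":0.2}]'
```

```text
time: 9.68
tool_pos: [0.5551, -0.2036, 0.0741]
tool_rot: [-1.571, -0.001, 0.192]
contact_force: [0.3, 0.5, -0.1]
opening: 0.0358
time: 10.18
tool_pos: [0.5548, -0.2034, 0.0722]
tool_rot: [-1.571, 0.0, 0.192]
contact_force: [0.5, -0.0, -1.0]
opening: 0.0353
```

```bash
for i in 1 ; do python3 -m creep '[{"dx":0,"dy":0.0005,"dz":0,"rx":0,"ry":0,"rz":0,"gripper":0.2},{"dx":0,"dy":0.001,"dz":0,"rx":0,"ry":0,"rz":0,"gripper":0.2},{"dx":0,"dy":0.001,"dz":0,"rx":0,"ry":0,"rz":0,"gripper":0.2}]'; done
python3 -m creep '[{"dx":0,"dy":0.0005,"dz":0,"rx":0,"ry":0,"rz":0,"gripper":0.2},{"dx":0,"dy":0.0005,"dz":0,"rx":0,"ry":0,"rz":0,"gripper":0.2}]'
```

```text
time: 10.55
tool_pos: [0.5548, -0.2034, 0.0711]
tool_rot: [-1.571, 0.0, 0.192]
contact_force: [-0.4, -0.7, -1.2]
opening: 0.0357
time: 10.8
tool_pos: [0.5548, -0.2034, 0.0707]
tool_rot: [-1.571, 0.0, 0.192]
contact_force: [-0.6, 0.5, -1.2]
opening: 0.036
```

```bash
python3 -m creep '[{"dx":0,"dy":0.0005,"dz":0,"rx":0,"ry":0,"rz":0,"gripper":0.2},{"dx":0,"dy":0.0005,"dz":0,"rx":0,"ry":0,"rz":0,"gripper":0.2}]';python3 - <<'E'
from h import *
print(status.observe()['contact_force'])
E
python3 -m creep '[{"dx":0,"dy":0.0005,"dz":0,"rx":0,"ry":0,"rz":0,"gripper":0.2},{"dx":0,"dy":0.0005,"dz":0,"rx":0,"ry":0,"rz":0,"gripper":0.2}]'
```

```text
time: 11.05
tool_pos: [0.5549, -0.2035, 0.0706]
tool_rot: [-1.571, -0.0, 0.192]
contact_force: [-1.3, -0.0, 3.9]
opening: 0.036
[-1.32706827 -0.02545415  3.86839466]
time: 11.3
tool_pos: [0.5549, -0.2035, 0.0705]
tool_rot: [-1.571, -0.0, 0.192]
contact_force: [-2.9, 0.7, 7.3]
opening: 0.0358
```

Contact is confirmed: the vertical force is 7 N and the height stopped at 0.0705 m. I ease off slightly, then open gently.

```bash
python3 -m creep '[{"dx":0,"dy":-0.0006,"dz":0,"rx":0,"ry":0,"rz":0,"gripper":0.2},{"dx":0,"dy":-0.0006,"dz":0,"rx":0,"ry":0,"rz":0,"gripper":0.2}]' 8
python3 -m creep '[{"dx":0,"dy":0,"dz":0,"rx":0,"ry":0,"rz":0,"gripper":0.42},{"dx":0,"dy":0,"dz":0,"rx":0,"ry":0,"rz":0,"gripper":0.44},{"dx":0,"dy":0,"dz":0,"rx":0,"ry":0,"rz":0,"gripper":0.5},{"dx":0,"dy":0,"dz":0,"rx":0,"ry":0,"rz":0,"gripper":0.7},{"dx":0,"dy":0,"dz":0,"rx":0,"ry":0,"rz":0,"gripper":0.9},{"dx":0,"dy":0,"dz":0,"rx":0,"ry":0,"rz":0,"gripper":0.9},{"dx":0,"dy":0,"dz":0,"rx":0,"ry":0,"rz":0,"gripper":0.9}]'
python3 - <<'E'
from h import *
p,d=read_camera('side');b=(245,335,130,215);save('side6',cv2.resize(p[b[2]:b[3],b[0]:b[1]],None,fx=6,fy=6,interpolation=cv2.INTER_CUBIC))
E
```

```text
time: 11.55
tool_pos: [0.5549, -0.2035, 0.0705]
tool_rot: [-1.571, -0.0, 0.192]
contact_force: [-1.0, -0.7, 3.5]
opening: 0.0362
time: 12.42
tool_pos: [0.5548, -0.2035, 0.0703]
tool_rot: [-1.571, -0.0, 0.192]
contact_force: [-0.0, -0.3, -0.3]
opening: 0.0804
```

View pics/side6.png

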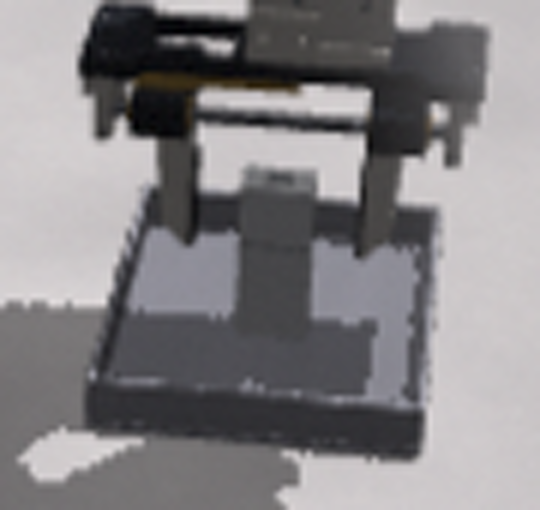

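The fingers are open and the mailer stands free. I retreat straight up.

```bash
python3 -m creep '[{"dx":0,"dy":-0.01,"dz":0,"rx":0,"ry":0,"rz":0,"gripper":0.9},{"dx":0,"dy":-0.03,"dz":0,"rx":0,"ry":0,"rz":0,"gripper":0.9},{"dx":0,"dy":-0.06,"dz":0,"rx":0,"ry":0,"rz":0,"gripper":0.9},{"dx":0,"dy":-0.1,"dz":0,"rx":0,"ry":0,"rz":0,"gripper":0.9},{"dx":0,"dy":-0.14,"dz":0,"rx":0,"ry":0,"rz":0,"gripper":0.9},{"dx":0,"dy":-0.17,"dz":0,"rx":0,"ry":0,"rz":0,"gripper":0.9},{"dx":0,"dy":-0.18,"dz":0,"rx":0,"ry":0,"rz":0,"gripper":0.9},{"dx":0,"dy":-0.18,"dz":0,"rx":0,"ry":0,"rz":0,"gripper":0.9},{"dx":0,"dy":-0.18,"dz":0,"rx":0,"ry":0,"rz":0,"gripper":0.9}]'
python3 - <<'E'
from h import *
for n,b in(('side',(130,340,120,330)),('scene',(150,390,110,330))):
    p,d=read_camera(n);save(n+'7',cv2.resize(p[b[2]:b[3],b[0]:b[1]],None,fx=2.6,fy=2.6,interpolation=cv2.INTER_CUBIC))
    u,v=np.meshgrid(np.arange(b[0],b[1]),np.arange(b[2],b[3]));u=u.ravel();v=v.ravel();o=d[v,u]>0;u=u[o];v=v[o];P=world(n,d,u,v)
    e=np.hypot(P[:,0]-.555,P[:,1]+.2035);k=(e<.035)&(P[:,2]>.08)&(P[:,2]<.12);print(n,'mailer top',k.sum(),P[k].mean(0) if k.any() else '',np.percentile(P[k,2],95) if k.any() else '')
    k=(P[:,2]>.08)&(P[:,2]<.13)&(abs(P[:,1]-.185)<.03)&(abs(P[:,0]-.605)<.06);print(' dish',P[k].mean(0),P[k].max(0))
E
```

```text
time: 13.6
tool_pos: [0.5543, -0.2032, 0.2488]
tool_rot: [-1.569, 0.002, 0.192]
contact_force: [-0.3, 0.1, 0.2]
opening: 0.0826
side mailer top 72 [ 0.552192   -0.20157902  0.08627124] 0.08964596974048009
 dish [0.60564628 0.18645482 0.0972552 ] [0.65015977 0.19391105 0.11566343]
scene mailer top 79 [ 0.55662068 -0.20324577  0.08548864] 0.08867798033555069
 dish [0.6176696  0.18644583 0.09881868] [0.6531308  0.19429493 0.11558894]
```

View pics/side7.png

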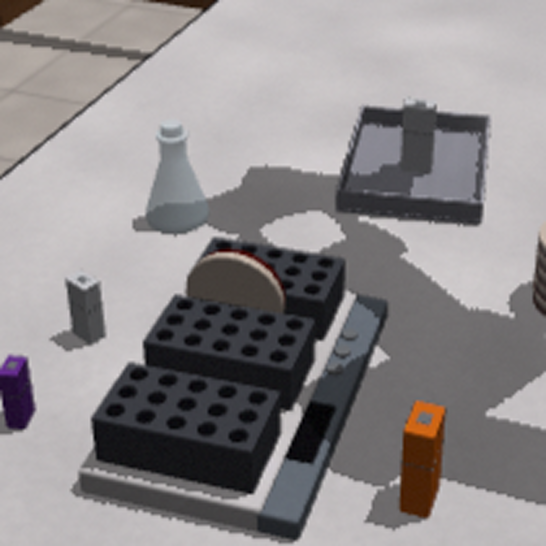

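View pics/scene7.png

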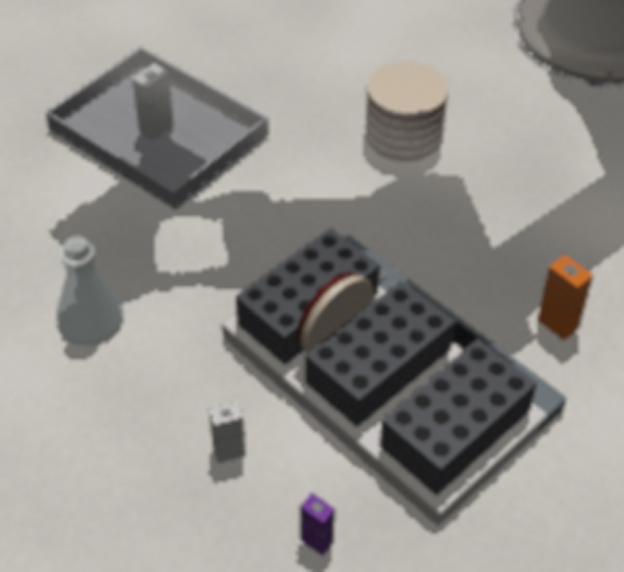

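The mailer stands upright in the tray (side crop about (418,135), scene crop about (153,100)). Its top is at 0.089 m. The dish hasn't moved.

```bash
python3 -c "
from cell import robot
print(robot.hand_in())"
```

```text
the job is handed in; nothing more can be done
None
```

The mailer now stands upright on its foot near the centre of the steel tray, released, and the job is handed in at about 13.7 s of the 38 s. I gripped it by its exposed top with the jaws along the gap, lifted it straight up and lowered it until the floor pushed back. That contact was about 7 N, and I eased it to 3.5 N before opening.

**Last checks, from both fixed cameras:**
- **Mailer:** its top is at 0.089 m, against about 0.088 m expected for a foot on the tray floor.
- **Dish:** in the side view its position matches the start to within about 1 mm. My starting scene-view dish figure included stray pixels, so it can't be compared.
- **Other things:** the small white, orange and purple look-alikes, the flask and the stack look untouched in the pictures.
- **Robot:** it ended clear above the tray, touching nothing.

**What went wrong:** one move call was refused for missing keys before anything moved. Some early block and dish fits were also thrown off by empty depth readings. I redid the block fit without those readings; one stray point still got into the repeat of the scene-view dish fit, and I used neither dish figure for a move.

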